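# Slide the battery box home on its charging dock

## Robot

A 6-joint arm with a two-finger parallel gripper is mounted at the origin on the work surface. World frame = base frame: x ahead of the robot, y to its left, z up, the work surface at z = 0. Lengths are in mm, angles in rad, forces in N, time in s.
With the tool pointing down it reaches from about 300 to 775 mm from the base axis. Payload 14.6 kg.
Tool frame: the origin (TCP) lies at the very end of the fingers, on their centre line; the grasp point (between the pads) lies ctrl.hold_point_z behind it (ctrl.hold_point_z is the distance from the TCP to the grasp point, in mm); z points along the fingers, y is the direction in which the jaws open and shut (so a half turn about z gives the same grasp; the last joint's range is limited). The gripper opens to 85 mm and grips with 20 to 120 N. Pads are 22 mm wide; open, the fingers measure 114 mm over their backs; the gripper's body (76 mm by 85 mm) begins 54 mm behind the grasp point. The pads swing forward as they close: fully open they stand 13 mm farther back than shut.
Start: joints at [1.253, 0.3, 1.521, -0, 1.321, -0.067], TCP at [136.496, 532.783, 231.281] pointing down, gripper open.
Joint ranges: [-3.03, 3.03], [-0.79, 2.21], [0.23, 2.52], [-1.04, 4.18], [0, 3.07], [-2.55, 2.55]. Speed limits (rad/s): [2.22, 2.22, 2.57, 3.14, 3.14, 3.14].

## Interface

Orientations are given as a unit quaternion [w, x, y, z].
In Python, from workcell import ctrl gives the robot as it stands. The module is installed in compiled form; this text tells all that it offers.
- The arm moves only by the tool servo_tool, never from a script. Its argument "targets" is text: rows parted by semicolons, each of 7 numbers parted by spaces: the closure, from 0 (fully open) to 1 (shut), then the shift along the tool's x, y, z in mm, then the turn, a rotation vector about the tool's x, y, z in rad. A call has 1 to 8 rows; each row shifts and turns the commanded pose from where the row before left it, along the tool's axes as they then stand; what a row does not reach is not made up. A row lasts 1/12 s, in which the tool goes at most 41.7 mm and 7.16 degrees, less where a joint would pass 70% of its speed; a pose out of reach is approached as far as the arm can. A call is refused whole if a number of a shift passes 41.7 or a number of a turn 0.125, either way. A call with a gripper value outside its range is refused whole. The fingers move at their own pace and stop on an object; "force" is the grip in N (left out, the last holds). Time passes only in rows, so rows that do not move let the fingers close. It gives the time, the measured TCP pose, the force and the opening at its end, in the units of the state.
- ctrl.get_state(): the state, without advancing time (a new reading comes with each control period).
- ctrl.capture(name): name is "scene" or "top" or "wrist"; returns a dict with "color" (480x640x3 uint8, red, green, blue), "K" (3x3 intrinsics, pixels), "origin" and "orientation" of the camera in the world. Camera axes: x right, y up, looking along -z (the intrinsics and any distortion apply to the point x, -y, -z); pixel columns grow to the right and rows downward; lengths in mm; the calibration is good to about 2 mm. A picture is of the moment at which its call begins. There is no depth.
- ctrl.job_done(): hands the job in, once; it reports no verdict.
The state is a dict: "t": time; "joints": joint angles; "joint_vel": joint speeds; "joint_efforts": joint torques, N m; "position": TCP position; "ee_rot": TCP orientation; "force": force on the tool from outside, world axes, zero at the start; "moment": the same for the moment, N m; "opening": opening from 0.0 (shut) to 1.0 (fully open).
Only numpy, scipy, OpenCV 4.12 (cv2) and the standard library are available. Lean on these libraries where they do the work, as an engineer would, in place of code of your own. Each camera call takes 0.05 s, during which the arm holds its last target.

## Task

Push the heavy blue battery box along the bench, low on the black ledge at its base so that it slides and does not tip, until its back is flush against the dock's rubber stop and it stands between the two yellow lines. Then press the dock's green button fully down to start the charge, let it spring back, and move clear. Only push: do not lift the box or take it by its carrying handle, and leave everything else on the bench where it is.

Things in the scene. Friction and masses are not known exactly. Their poses are not given: they have to be found in the camera images.
- battery_box: Tall loose box, about 1.7 kg: blue tower 80 (x) x 140 (y) mm, top at 165 mm, on a black base 45 mm high that sticks out 40 mm in front (-x) as a ledge. Origin: underside, below the tower's middle; x towards its back, z up. Back face x = +40 mm, tower front -40, ledge's front face -80. Starts 100 to 145 mm short of the stop, shifted sideways and turned. Slides at 7 to 14 N; pushed above about 70 to 90 mm it tips.
- ledge (a point): Middle of the upright front face of the battery box's ledge, 20 mm above the bench: the place to push. In the box's frame (-80, 0, 20) mm.
- carry_handle: Black carrying handle on top of the battery box, a bar 100 mm long along y, its top 34 mm above the tower's top. Origin: middle of the handle, 164 mm above the box's underside. Not to be touched by the fingers.
- dock: White dock fixed to the bench. Origin: on the bench, middle of the stop's black rubber face; x away from the robot, z up. Stop 200 mm long (y), 60 mm high. Yellow flat lines run from it 160 mm along -x, inner edges at y = +-95 mm. Box home: its origin at x = -40, y about 0 mm, same yaw. Pod with the button (60 x 70 mm, 30 mm high) at y = -190, joined to the stop by a bar 20 mm high.
- charge (a joint): Travel of the green push button on the dock's pod: 0 = up, 0.007 m = fully down; it needs about 4 N downward and springs back by itself.
- charge_top (a point): Centre of the top face of the green button (diameter 32 mm), facing up; in the dock's frame it is at x = 10, y = -190 mm. Press straight down here.
- specimen_cup: White open specimen cup, diameter 56, 60 mm high, standing to the left (+y) of the yellow lines. Origin: underside centre. Leave alone.
- reagent: Amber bottle, diameter 60, 140 mm high, behind the dock or beyond its left end. Origin: underside centre. Leave alone.
- jar: Clear jar with red lid, diameter 64, 85 mm high, behind the dock or beyond its left end. Origin: underside centre. Leave alone.
- spray: White bottle with blue cap, diameter 64, 180 mm high, behind the dock or beyond its left end. Origin: underside centre. Leave alone.
- slide_box: Wooden microscope slide box, 90 x 170 x 35 mm, on the right (-y). Origin: underside centre. Leave alone.
- petri: Glass dish, diameter 90, 16 mm high, on the right (-y). Origin: underside centre. Leave alone.
- rack: Orange tube rack, 80 x 160 x 60 mm, on the left (+y). Origin: underside centre. Leave alone.

How it is judged:
By the outcome, as a careful person would: the job done as asked, in the order asked, and still so for the second after the job is handed in, with the robot touching nothing.
It also fails if it takes over 51 s, if anything falls off the work surface, if the arm or the gripper's body presses on something with over 40 N, if the wrist force passes 120 N, or if a joint passes its speed limit or range.

## Working session

There is one attempt and no reset: what is moved stays moved. The work goes in short steps, Python scripts to look and compute and a tool call to move; the robot and the scene stay as the last step left them, time stands still between calls to the robot, and variables do not carry over. Pictures are saved under pics/ and viewed, and the job is handed in when it is done.

Besides the shell and the picture viewer there is one more tool, called after "Request:" as name(argument=value, ...) on one line, values as JSON. servo_tool: Moves the arm, as the interface text tells. Its arguments: {"type":"object","properties":{"targets":{"type":"string"},"force":{"type":"number"}},"required":["targets"]}

```bash
mkdir -p pics; cat > h.py <<'E'
import numpy as np,cv2
from scipy.spatial.transform import Rotation as R
from workcell import ctrl
def cap(n,fn):
    c=ctrl.capture(n); cv2.imwrite('pics/'+fn,c['color'][:,:,::-1]); np.savez('pics/'+fn[:-4]+'.npz',**{k:np.array(v) for k,v in c.items()}); return c
def load(fn): return dict(np.load('pics/'+fn+'.npz'))
def rot(q): return R.from_quat([q[1],q[2],q[3],q[0]])
def ray(c,u,v):
    K=np.array(c['K']); d=np.array([(u-K[0,2])/K[0,0],-(v-K[1,2])/K[1,1],-1]); return rot(c['orientation']).apply(d)
def onz(c,u,v,z):
    o=np.array(c['origin']); d=ray(c,u,v); return o+d*(z-o[2])/d[2]
def proj(c,p):
    K=np.array(c['K']); q=rot(c['orientation']).inv().apply(np.array(p)-np.array(c['origin'])); return K[0,0]*q[0]/-q[2]+K[0,2], K[1,1]*q[1]/q[2]+K[1,2]
E
python3 - <<'E'
from h import *
for n in('scene','top'):
    c=cap(n,n+'0.png'); print(c.keys(),c['K'],c['origin'],c['orientation'])
print(ctrl.get_state(),ctrl.hold_point_z)
E
```

```text
dict_keys(['color', 'K', 'origin', 'orientation']) [[531.33610769   0.         308.18433539]
 [  0.         531.33610769 238.44004491]
 [  0.           0.           1.        ]] [1541.60556503  866.64902882 1253.54078138] [0.36445768 0.16983604 0.36576905 0.83936841]
dict_keys(['color', 'K', 'origin', 'orientation']) [[621.75178318   0.         326.70630035]
 [  0.         621.75178318 237.06354617]
 [  0.           0.           1.        ]] [ 309.35722405   38.52889683 1562.86306314] [-0.672938   -0.07190656  0.07639156  0.73222143]
{'t': 0.1, 'joints': array([ 1.25335513e+00,  3.00413937e-01,  1.52152961e+00, -1.67924286e-05,
        1.32070735e+00, -6.65770957e-02]), 'joint_vel': array([ 0.00018156, -0.00101935, -0.00108356,  0.00049533, -0.00068817,
       -0.0008246 ]), 'joint_efforts': array([ 1.59752253e-03, -5.44371700e+01, -3.62370980e+01, -2.47917740e-05,
        2.92173172e-03,  5.80593451e-06]), 'position': array([136.45967559, 532.58020803, 230.77444581]), 'ee_rot': array([-9.29887769e-05,  1.25101317e-01,  9.92143831e-01, -5.20950757e-04]), 'force': array([ 0.05225116,  0.20825367, -0.70389199]), 'moment': array([0.00694992, 0.02296611, 0.00310913]), 'opening': 0.9992536400046801} 18.700000000000003
```

View pics/top0.png

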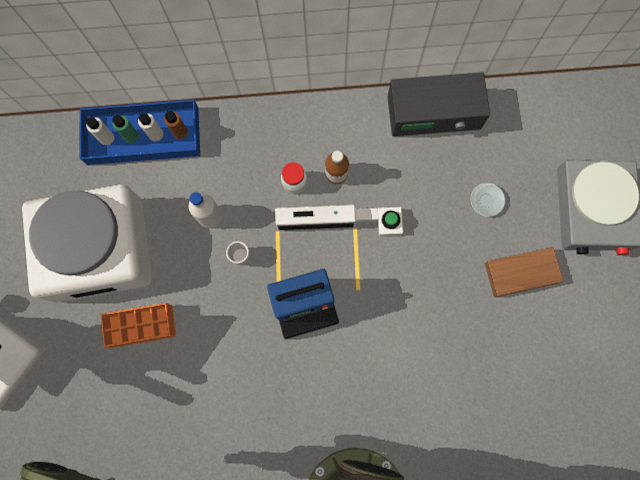

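View pics/scene0.png

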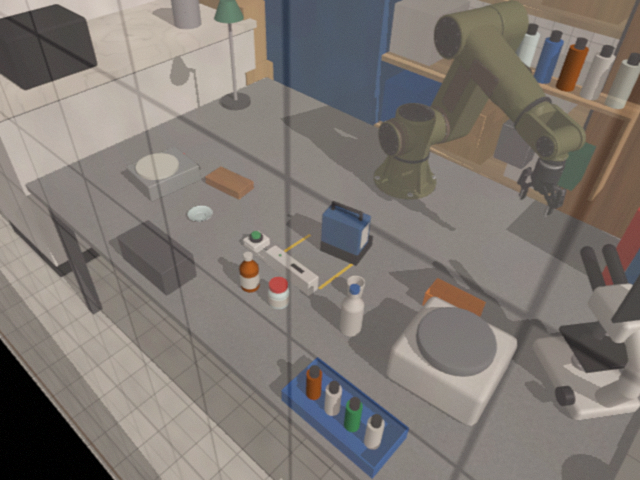

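The top view shows the box at about (303,303), the dock stop at (315,216), the button at (390,220), and yellow lines at x≈278 and 357. I'll zoom in and measure next.

```bash
python3 - <<'E'
from h import *
c=load('top0'); im=c['color'][:,:,::-1]
cv2.imwrite('pics/crop0.png',cv2.resize(im[180:350,220:420],None,fx=4,fy=3.5,interpolation=cv2.INTER_CUBIC)[:600])
cr=cv2.resize(im[190:340,240:410],None,fx=4,fy=4,interpolation=cv2.INTER_CUBIC);cv2.imwrite('pics/crop1.png',cr)
hsv=cv2.cvtColor(im,cv2.COLOR_BGR2HSV)
def show(n,lo,hi,z,roi):
    m=cv2.inRange(hsv,np.array(lo),np.array(hi)); k=np.zeros_like(m); x0,y0,x1,y1=roi; k[y0:y1,x0:x1]=m[y0:y1,x0:x1]
    cs=cv2.findContours(k,0,2)[0]
    for q in sorted(cs,key=cv2.contourArea)[::-1][:2]:
        if cv2.contourArea(q)<5: continue
        b=cv2.boxPoints(cv2.minAreaRect(q)); print(n,cv2.contourArea(q)); 
        for p in b: print('   ',p.round(1),onz(c,*p,z).round(1))
show('yellow',(18,100,100),(32,255,255),0,(260,220,370,300))
show('blue',(100,80,40),(125,255,255),165,(255,260,345,345))
show('green',(45,100,50),(85,255,255),35,(375,200,410,240))
show('black',(0,0,0),(180,255,40),60,(265,200,365,235))
E
```

```text
yellow 204.0
    [352.3 228. ] [660.1 -53.3   0. ]
    [356.6 227.8] [659.7 -64.5   0. ]
    [359.9 289. ] [501.4 -57.9   0. ]
    [355.6 289.2] [501.7 -46.9   0. ]
yellow 174.0
    [274.8 231. ] [669.1 146.4   0. ]
    [279.2 230.9] [668.4 135.1   0. ]
    [280.4 280.9] [538.6 140.7   0. ]
    [276. 281.] [539.3 151.9   0. ]
blue 2138.5
    [265.8 284.8] [508.5 163.5 165. ]
    [325.  267.9] [535.8  26.9 165. ]
    [335.8 305.8] [447.9   9.9 165. ]
    [276.6 322.7] [421.4 144.8 165. ]
green 120.5
    [385. 212.] [ 686.7 -137.7   35. ]
    [397. 212.] [ 684.1 -168.    35. ]
    [397. 224.] [ 653.1 -164.6   35. ]
    [385. 224.] [ 655.6 -134.5   35. ]
black 183.0
    [278.9 226. ] [667.2 131.2  60. ]
    [352.  222.9] [659.8 -50.2  60. ]
    [352.1 226.6] [650.4 -49.7  60. ]
    [279.  229.7] [657.8 131.5  60. ]
black 54.0
    [294. 212.] [699.7  91.2  60. ]
    [312. 212.] [695.9  46.5  60. ]
    [312. 215.] [688.3  47.1  60. ]
    [294. 215.] [692.   91.8  60. ]
```

View pics/crop1.png

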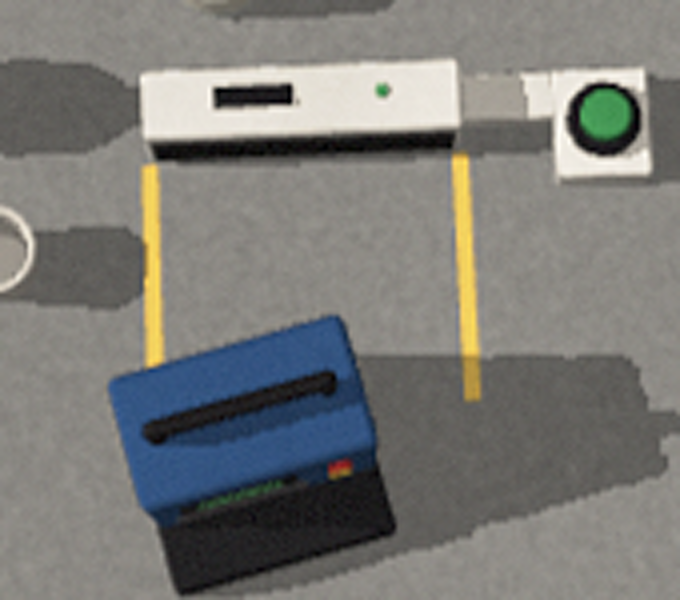

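```bash
python3 - <<'E'
from h import *
c=load('top0')
def P(x,y,z): 
    p=onz(c,240+x/4-.375,190+y/4-.375,z); print((x,y),p.round(1)); return p
a=P(110,382,165);b=P(338,316,165)
d=(a-b)[:2];L=np.linalg.norm(d);yaw=np.arctan2(-d[0],d[1]);print(L,yaw)
for h in(158,165):pass
ex=np.array([np.cos(yaw),np.sin(yaw)])
o=(a+b)[:2]/2-40*ex;print('origin',o)
e=P(183,593,0);f=P(395,530,0);P(183,593,45);P(395,530,45)
cs=np.cos(yaw);sn=np.sin(yaw)
for p in [(40,70,165),(40,-70,165),(-40,70,165),(-40,-70,165),(-80,70,45),(-80,-70,45),(-80,70,0),(-80,-70,0)]:
    w=(o[0]+cs*p[0]-sn*p[1],o[1]+sn*p[0]+cs*p[1],p[2]);u=proj(c,w);print(p,np.round(w),round((u[0]-240)*4+1.5),round((u[1]-190)*4+1.5))
# red/white check: cup
P(5,248,60)
E
```

```text
(110, 382) [507.4 160.6 165. ]
(338, 316) [534.2  29.  165. ]
134.31048888976713 0.2004828961485075
origin [481.61223674  86.81181252]
(183, 593) [395.4 138.2   0. ]
(395, 530) [423.    3.6   0. ]
(183, 593) [392.9 135.4  45. ]
(395, 530) [419.8   4.6  45. ]
(40, 70, 165) [507. 163. 165.] 105 383
(40, -70, 165) [535.  26. 165.] 343 315
(-40, 70, 165) [428. 147. 165.] 143 520
(-40, -70, 165) [456.  10. 165.] 383 450
(-80, 70, 45) [389. 139.  45.] 177 600
(-80, -70, 45) [417.   2.  45.] 399 534
(-80, 70, 0) [389. 139.   0.] 182 603
(-80, -70, 0) [417.   2.   0.] 398 539
(5, 248) [610.5 228.8  60. ]
```

```bash
cat >> h.py <<'E'
def pose(x,y,z,yaw,th):
    f=np.array([np.cos(yaw),np.sin(yaw),0]);u=np.array([0,0,1.]);s,c=np.sin(th),np.cos(th)
    X=-(f*c+u*s);Z=f*s-u*c;Y=np.cross(Z,X); return np.array([x,y,z],float),R.from_matrix(np.stack([X,Y,Z],1))
def cur():
    s=ctrl.get_state(); return np.array(s['position']),rot(s['ee_rot'])
def desc(p,r):
    X=r.as_matrix()[:,0];return p.round(1),'yaw',round(float(np.arctan2(-X[1],-X[0])),4),'th',round(float(np.arcsin(-X[2])),4)
def rows(P,start=None,g=0):
    "P: list of (pose args, n). linear interpolation"
    p,r=start or cur()
    from scipy.spatial.transform import Slerp
    for a,n in P:
        q,t=pose(*a);S=Slerp([0,1],R.concatenate([r,t]))
        for i in range(n):
            pa,ra=p+(q-p)*i/n,S(i/n); pb,rb=p+(q-p)*(i+1)/n,S((i+1)/n)
            d=ra.inv().apply(pb-pa);w=(ra.inv()*rb).as_rotvec()
            print(g,*[round(float(v),1)+0 for v in d],*[round(float(v),3)+0 for v in w])
        p,r=q,t; print('--')
E
python3 - <<'E'
from h import *
print(desc(*cur()))
rows([((362,62,180,.2,.15),16)])
E
```

```text
(array([136.5, 532.6, 230.8]), 'yaw', -0.2509, 'th', -0.0001)
0 -21.0 -25.0 3.2 -0.002 -0.009 -0.028
0 -20.2 -25.6 3.3 -0.002 -0.009 -0.028
0 -19.5 -26.1 3.5 -0.002 -0.009 -0.028
0 -18.7 -26.7 3.6 -0.002 -0.009 -0.028
0 -17.9 -27.2 3.7 -0.002 -0.009 -0.028
0 -17.1 -27.7 3.8 -0.002 -0.009 -0.028
0 -16.3 -28.2 3.9 -0.002 -0.009 -0.028
0 -15.4 -28.6 4.0 -0.002 -0.009 -0.028
0 -14.6 -29.1 4.0 -0.002 -0.009 -0.028
0 -13.7 -29.5 4.1 -0.002 -0.009 -0.028
0 -12.8 -29.9 4.2 -0.002 -0.009 -0.028
0 -12.0 -30.2 4.2 -0.002 -0.009 -0.028
0 -11.1 -30.5 4.3 -0.002 -0.009 -0.028
0 -10.2 -30.9 4.3 -0.002 -0.009 -0.028
0 -9.3 -31.1 4.3 -0.002 -0.009 -0.028
0 -8.3 -31.4 4.3 -0.002 -0.009 -0.028
--
```

Request:
servo_tool(targets="0 -21 -25 3 -0.002 -0.009 -0.028;0 -20 -26 3 -0.002 -0.009 -0.028;0 -19 -26 3 -0.002 -0.009 -0.028;0 -19 -27 4 -0.002 -0.009 -0.028;0 -18 -27 4 -0.002 -0.009 -0.028;0 -17 -28 4 -0.002 -0.009 -0.028;0 -16 -28 4 -0.002 -0.009 -0.028;0 -15 -29 4 -0.002 -0.009 -0.028")

```text
t: 0.77
position: [248.3, 295.2, 205.2]
ee_rot: [0.037, 0.012, 0.999, 0.003]
force: [-0.3, 0.1, 0.8]
opening: 0.997
```

Request:
servo_tool(targets="0 -15 -29 4 -0.002 -0.009 -0.028;0 -14 -29 4 -0.002 -0.009 -0.028;0 -13 -30 4 -0.002 -0.009 -0.028;0 -12 -30 4 -0.002 -0.009 -0.028;0 -11 -30 4 -0.002 -0.009 -0.028;0 -10 -31 4 -0.002 -0.009 -0.028;0 -9 -31 4 -0.002 -0.009 -0.028;0 -8 -31 4 -0.002 -0.009 -0.028")

```text
t: 1.43
position: [360.5, 61.0, 181.7]
ee_rot: [0.073, -0.099, 0.992, 0.007]
force: [1.0, 0.4, 0.0]
opening: 1.0
```

```bash
python3 - <<'E'
from h import *
print(desc(*cur()))
cap('top','top1.png');cap('wrist','wrist1.png')
rows([((362,62,40,.2,.15),6)])
E
```

```text
(array([360.5,  61. , 181.7]), 'yaw', 0.1994, 'th', 0.1472)
0 3.2 0.4 23.3 0.0 -0.001 -0.001
0 3.2 0.4 23.3 0.0 -0.001 -0.001
0 3.2 0.4 23.3 0.0 -0.001 -0.001
0 3.2 0.4 23.3 0.0 -0.001 -0.001
0 3.3 0.4 23.3 0.0 -0.001 -0.001
0 3.3 0.4 23.3 0.0 -0.001 -0.001
--
```

View pics/top1.png

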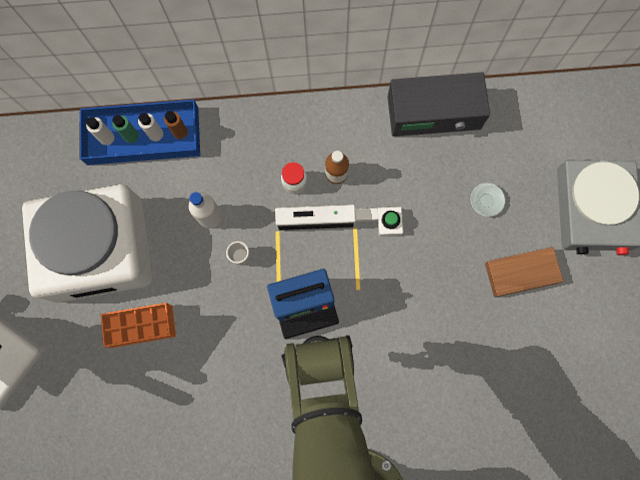

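View pics/wrist1.png

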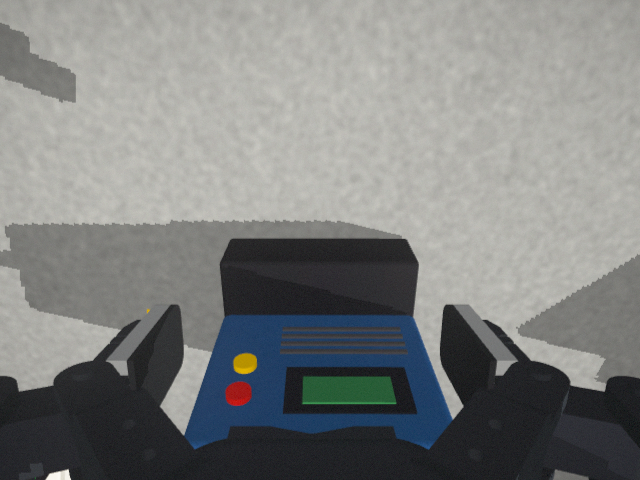

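The wrist view shows the ledge centred between the fingers (columns 220–418) and square to them. The top view shows the arm clear of the tower. I'll descend in front of the ledge.

Request:
servo_tool(targets="0 3 0 23 0 0 0;0 3 0 23 0 0 0;0 3 0 23 0 0 0;0 3 0 23 0 0 0;0 3 0 23 0 0 0;0 3 0 23 0 0 0;0 4 0 24 0 0 0;0 0 0 5 0 0 0")

```text
t: 2.2
position: [360.8, 63.4, 10.6]
ee_rot: [0.07, -0.099, 0.993, 0.007]
force: [-0.2, -1.0, -0.0]
opening: 0.999
```

```bash
python3 - <<'E'
from h import *
print(desc(*cur()), ctrl.get_state()['force'])
cap('scene','scene2.png');c=cap('wrist','wrist2.png')
c=load('scene2')['color'][150:300,250:480,::-1];cv2.imwrite('pics/s2c.png',cv2.resize(c,None,fx=3.4,fy=3.4))
E
```

```text
(array([360.8,  63.4,  10.6]), 'yaw', 0.1981, 'th', 0.1414) [-0.20673401 -1.04650147 -0.02707205]
```

View pics/s2c.png

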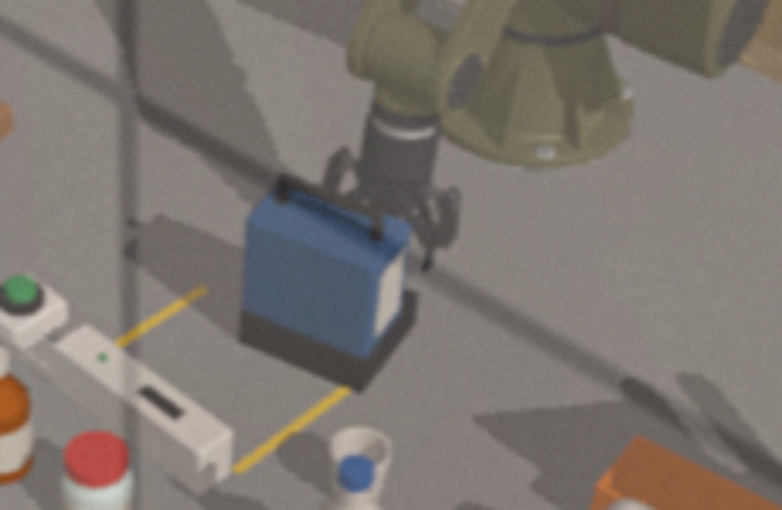

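View pics/wrist2.png

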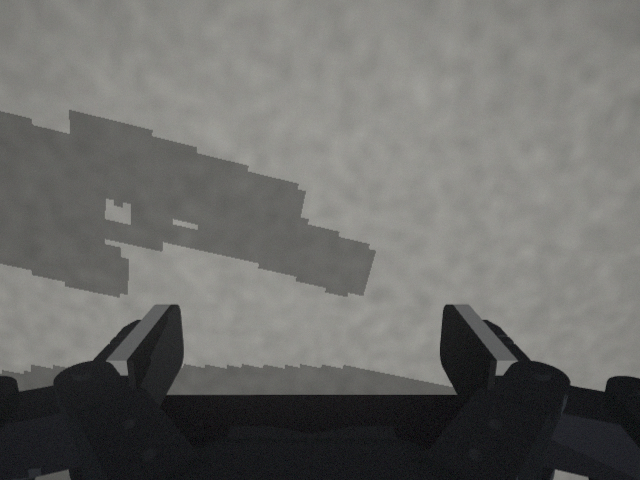

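```bash
python3 - <<'E'
from h import *
e=np.array([np.cos(.2),np.sin(.2)])
p=cur()[0]
a=p[:2]+22*e;b=p[:2]+36*e
rows([((*a,5.5,.2,.145),4),((*b,5.5,.2,.145),4)])
E
```

```text
0 -5.2 0.0 2.6 0.0 0.0 0.0
0 -5.2 0.0 2.6 0.0 0.0 0.0
0 -5.2 0.0 2.6 0.0 0.0 0.0
0 -5.2 0.0 2.6 0.0 0.0 0.0
--
0 -3.5 0.0 0.5 0.0 0.0 0.0
0 -3.5 0.0 0.5 0.0 0.0 0.0
0 -3.5 0.0 0.5 0.0 0.0 0.0
0 -3.5 0.0 0.5 0.0 0.0 0.0
--
```

Request:
servo_tool(targets="0 -5 0 2 0 0 0;0 -5 0 2 0 0 0;0 -5 0 2 0 0 0;0 -5 0 2 0 0 0")

```text
t: 2.63
position: [384.6, 67.3, 9.0]
ee_rot: [0.074, -0.099, 0.992, 0.007]
force: [-0.2, -0.3, 0.1]
opening: 1.002
```

Request:
servo_tool(targets="0 -3.5 0 0.5 0 0 0;0 -3.5 0 0.5 0 0 0;0 -3.5 0 0.5 0 0 0;0 -3.5 0 0.5 0 0 0")

```text
t: 2.97
position: [397.5, 70.0, 8.4]
ee_rot: [0.073, -0.099, 0.992, 0.007]
force: [0.8, -0.1, -0.2]
opening: 0.999
```

Request:
servo_tool(targets="0 -3 0 0.7 0 0 0;0 -3 0 0.7 0 0 0;0 -3 0 0.7 0 0 0")

```text
t: 3.22
position: [404.2, 71.5, 6.9]
ee_rot: [0.07, -0.099, 0.993, 0.007]
force: [-16.0, -2.9, 11.7]
opening: 0.999
```

```bash
python3 - <<'E'
from h import *
c=cap('top','top3.png');s=ctrl.get_state();print(s['force'],s['moment'],desc(*cur()))
cv2.imwrite('pics/crop3.png',cv2.resize(c['color'][190:400,200:420,::-1],None,fx=2.8,fy=2.8,interpolation=2))
E
```

```text
[-10.60929266  -1.32900321   4.06209008] [-0.23810535  1.64371331  0.06221159] (array([404.9,  71.6,   7. ]), 'yaw', 0.1981, 'th', 0.1417)
```

View pics/crop3.png

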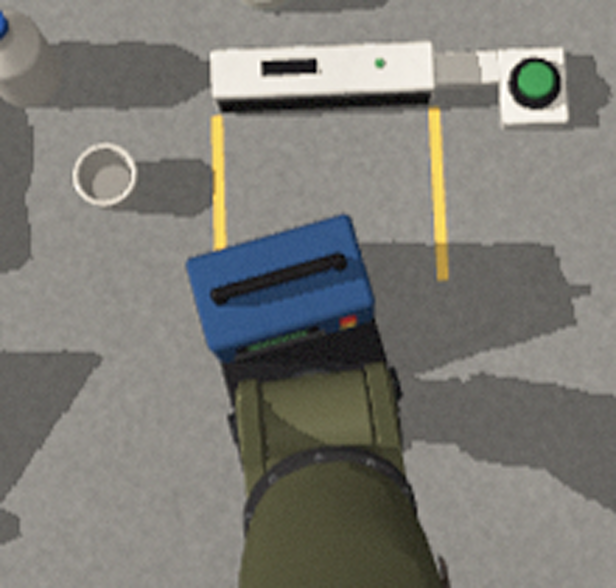

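```bash
cat >> h.py <<'E'
def box(c,roi):
    "back edge of blue tower top at z=165 -> origin,yaw (blue hull's upper edge)"
    im=c['color'][:,:,::-1];hsv=cv2.cvtColor(np.ascontiguousarray(im),cv2.COLOR_BGR2HSV)
    m=cv2.inRange(hsv,np.array((100,80,40)),np.array((125,255,255)))
    x0,y0,x1,y1=roi;k=np.zeros_like(m);k[y0:y1,x0:x1]=m[y0:y1,x0:x1]
    n,l,st,_=cv2.connectedComponentsWithStats(k);i=1+np.argmax(st[1:,4]);k=(l==i)
    us=np.where(k.any(0))[0]; u0,u1=us[0],us[-1]
    # upper edge points
    cols=np.array([u for u in us if True]); tops=np.array([np.where(k[:,u])[0][0] for u in cols])
    a,b=int(len(cols)*.2),int(len(cols)*.75)
    pts=np.array([onz(c,u,t-.5,165)[:2] for u,t in zip(cols[a:b],tops[a:b])])
    A=np.polyfit(pts[:,1],pts[:,0],1);yaw=np.arctan(-A[0])
    allp=np.array([onz(c,u,v,165)[:2] for v,u in np.argwhere(k)])
    f=np.array([np.cos(yaw),np.sin(yaw)]);l_=np.array([-f[1],f[0]])
    s=(pts@f).mean(); w=allp[(allp@f>s-65)&(allp@f<s)]@l_   # top face only
    lo,hi=np.percentile(w,[.5,99.5]); cen=(lo+hi)/2
    o=f*(s-40)+l_*cen
    return o.round(1),round(float(yaw),4),round(hi-lo,1)
def ledge_to_dock(o,yaw): 
    d=np.array([664,41.]);y=-.042;f=np.array([np.cos(y),np.sin(y)]);l_=np.array([-f[1],f[0]]);return (o-d)@f,(o-d)@l_,yaw-y
E
python3 - <<'E'
from h import *
print(box(load('top0'),(255,260,345,345)),box(load('top3'),(255,250,345,345)))
E
```

```text
(array([483. ,  87.3]), 0.1962, np.float64(136.7)) (array([488.2,  88.4]), 0.2017, np.float64(136.6))
```

```bash
cat > plan.py <<'E'
from h import *
from scipy.optimize import fsolve
def plan(B0,y0,B1,y1,R_,step,cof=-10,z=7.,th=.14,show=True,Td=None):
    f=lambda h:np.array([np.cos(h),np.sin(h)])
    P0=np.array(B0)+cof*f(y0);P1=np.array(B1)+cof*f(y1)
    def end(v):
        h,s=v
        x=R_*(np.sin(y0)-np.sin(h))+s*np.cos(h)+R_*(np.sin(y1)-np.sin(h))
        y=R_*(np.cos(h)-np.cos(y0))+s*np.sin(h)+R_*(np.cos(h)-np.cos(y1))
        return P0+[x,y]-P1
    h,s=fsolve(end,[-.4,60]);print('h,s',h,s)
    L1=R_*(y0-h);L3=R_*(y1-h);L=L1+s+L3
    n=int(np.ceil(L/step));out=[];p=P0.copy();N=50
    for i in range(n):
        for j in range(N):
            l=L*(i+(j+.5)/N)/n
            yy=y0-l/R_ if l<L1 else h if l<L1+s else h+(l-L1-s)/R_
            p=p+f(yy)*L/n/N
        l=L*(i+1)/n;yy=y0-l/R_ if l<L1 else h if l<L1+s else h+(l-L1-s)/R_
        o=p-cof*f(yy);c=cur();T=o+Td[0]*f(yy)+Td[1]*np.array([-np.sin(yy),np.cos(yy)])
        out.append(((*T,z,yy,th),1))
    return out
E
python3 - <<'E'
from plan import *
o=plan((488.2,88.4),.2,(619,43),-.042,80,4,Td=(-84.7,0))
for i,a in enumerate(o):
    if i%6==5:print(i,np.round(a[0],2))
import io,contextlib
b=io.StringIO()
with contextlib.redirect_stdout(b): rows(o)
print(';'.join(x.replace(' 0.000',' 0') for x in b.getvalue().split('\n') if x and x!='--'))
E
```

```text
h,s -0.5488239033582447 40.56254526395732
5 [ 4.2741e+02  9.4650e+01  7.0000e+00 -9.0000e-02  1.4000e-01]
11 [ 4.5537e+02  1.1031e+02  7.0000e+00 -3.9000e-01  1.4000e-01]
17 [ 4.8134e+02  1.0970e+02  7.0000e+00 -5.5000e-01  1.4000e-01]
23 [ 5.0139e+02  9.7440e+01  7.0000e+00 -5.5000e-01  1.4000e-01]
29 [ 5.1548e+02  7.2430e+01  7.0000e+00 -3.4000e-01  1.4000e-01]
35 [ 5.3437e+02  4.6560e+01  7.0000e+00 -4.0000e-02  1.4000e-01]
0 -4.2 3.5 0.6 0.006 0.002 0.047;0 -4.0 3.6 0.6 0.007 0.0 0.048;0 -4.0 3.6 0.6 0.007 0.0 0.048;0 -4.0 3.6 0.6 0.007 0.0 0.048;0 -4.0 3.6 0.6 0.007 0.0 0.048;0 -4.0 3.6 0.6 0.007 0.0 0.048;0 -4.0 3.6 0.6 0.007 0.0 0.048;0 -4.0 3.6 0.6 0.007 0.0 0.048;0 -4.0 3.6 0.6 0.007 0.0 0.048;0 -4.0 3.6 0.6 0.007 0.0 0.048;0 -4.0 3.6 0.6 0.007 0.0 0.048;0 -4.0 3.6 0.6 0.007 0.0 0.048;0 -4.0 3.6 0.6 0.007 0.0 0.048;0 -4.0 3.6 0.6 0.007 0.0 0.048;0 -4.0 3.6 0.6 0.007 0.0 0.048;0 -3.9 1.0 0.5 0.002 0.0 0.014;0 -3.9 0.0 0.5 0.0 0.0 0.0;0 -3.9 0.0 0.5 0.0 0.0 0.0;0 -3.9 0.0 0.5 0.0 0.0 0.0;0 -3.9 0.0 0.5 0.0 0.0 0.0;0 -3.9 0.0 0.5 0.0 0.0 0.0;0 -3.9 0.0 0.5 0.0 0.0 0.0;0 -3.9 0.0 0.5 0.0 0.0 0.0;0 -3.9 0.0 0.5 0.0 0.0 0.0;0 -3.9 0.0 0.5 0.0 0.0 0.0;0 -3.9 -1.3 0.5 -0.002 0.0 -0.017;0 -4.0 -3.6 0.6 -0.007 0.0 -0.048;0 -4.0 -3.6 0.6 -0.007 0.0 -0.048;0 -4.0 -3.6 0.6 -0.007 0.0 -0.048;0 -4.0 -3.6 0.6 -0.007 0.0 -0.048;0 -4.0 -3.6 0.6 -0.007 0.0 -0.048;0 -4.0 -3.6 0.6 -0.007 0.0 -0.048;0 -4.0 -3.6 0.6 -0.007 0.0 -0.048;0 -4.0 -3.6 0.6 -0.007 0.0 -0.048;0 -4.0 -3.6 0.6 -0.007 0.0 -0.048;0 -4.0 -3.6 0.6 -0.007 0.0 -0.048
```

Request:
servo_tool(targets="0 -4 3.5 0.6 0.007 0 0.048;0 -4 3.6 0.6 0.007 0 0.048;0 -4 3.6 0.6 0.007 0 0.048;0 -4 3.6 0.6 0.007 0 0.048;0 -4 3.6 0.6 0.007 0 0.048;0 -4 3.6 0.6 0.007 0 0.048")

```text
t: 3.77
position: [427.2, 95.0, 6.9]
ee_rot: [0.071, 0.047, 0.996, -0.004]
force: [-11.7, -0.4, 6.2]
opening: 0.999
```

```bash
python3 - <<'E'
from h import *
c=cap('top','top4.png');s=ctrl.get_state();print(s['force'],desc(*cur()))
print(box(c,(255,240,345,345)))
cv2.imwrite('pics/crop4.png',cv2.resize(c['color'][190:400,200:420,::-1],None,fx=2.8,fy=2.8,interpolation=2))
E
```

```text
[-6.42762142  1.50620732 -1.17960836] (array([428.2,  95.5,   7.1]), 'yaw', -0.0988, 'th', 0.1436)
(array([513.1,  86.2]), -0.0845, np.float64(137.2))
```

View pics/crop4.png

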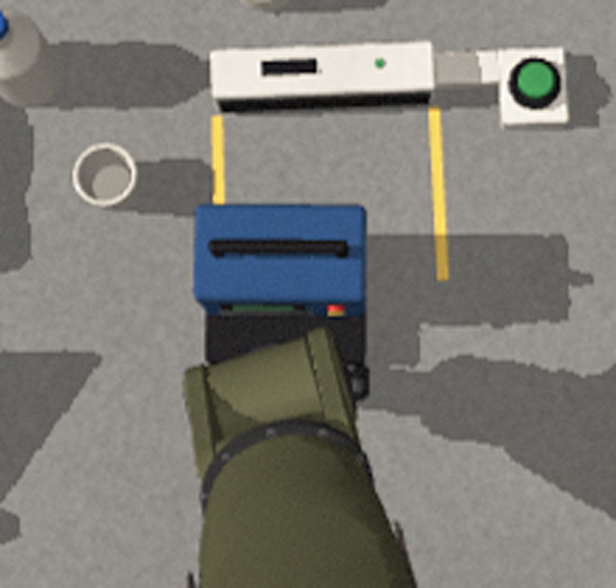

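The box tracks well: it turned to -0.085 rad and both fingers are on the ledge. I'll continue the arc, then the straight part.

Request:
servo_tool(targets="0 -4 3.6 0.6 0.007 0 0.048;0 -4 3.6 0.6 0.007 0 0.048;0 -4 3.6 0.6 0.007 0 0.048;0 -4 3.6 0.6 0.007 0 0.048;0 -4 3.6 0.6 0.007 0 0.048;0 -4 3.6 0.6 0.007 0 0.048;0 -4 3.6 0.6 0.007 0 0.048;0 -4 3.6 0.6 0.007 0 0.048")

```text
t: 4.48
position: [466.2, 114.4, 6.9]
ee_rot: [0.07, 0.239, 0.968, -0.018]
force: [-8.0, 3.6, 1.5]
opening: 1.003
```

Request:
servo_tool(targets="0 -4 3.6 0.6 0.007 0 0.048;0 -4 1 0.6 0.002 0 0.014;0 -4 0 0.5 0 0 0;0 -4 0 0.5 0 0 0;0 -4 0 0.5 0 0 0;0 -4 0 0.5 0 0 0")

```text
t: 4.98
position: [489.0, 106.2, 7.0]
ee_rot: [0.069, 0.268, 0.961, -0.02]
force: [-6.3, 3.5, -1.6]
opening: 0.998
```

```bash
python3 - <<'E'
from h import *
c=cap('top','top5.png');s=ctrl.get_state();print(s['force'],desc(*cur()))
print(box(c,(255,240,345,345)))
cv2.imwrite('pics/crop5.png',cv2.resize(c['color'][190:400,200:420,::-1],None,fx=2.8,fy=2.8,interpolation=2))
E
```

```text
[-4.73854871  2.10624613 -5.00125754] (array([489.7, 105.9,   7.1]), 'yaw', -0.5438, 'th', 0.1441)
(array([559.3,  60.3]), -0.2658, np.float64(145.9))
```

View pics/crop5.png

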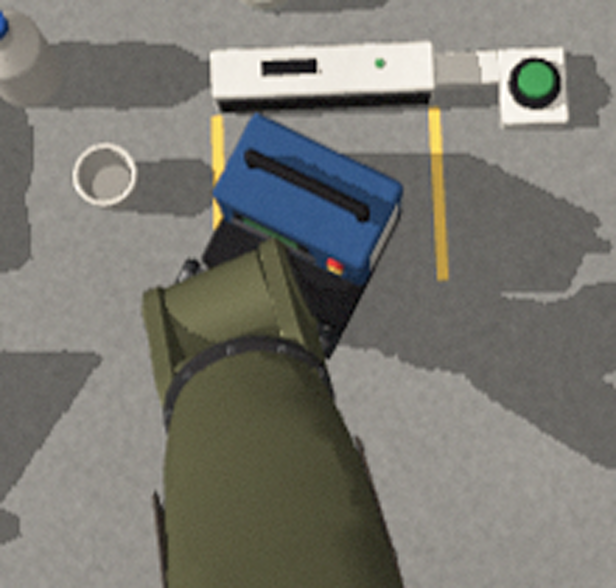

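```bash
python3 - <<'E'
from h import *
c=load('top5')
def edge(a,b,off=(200,190),k=2.8):
    P=[onz(c,off[0]+x/k-.3,off[1]+y/k-.3,165)[:2] for x,y in(a,b)]
    d=P[0]-P[1];yaw=np.arctan2(-d[0],d[1]);f=np.array([np.cos(yaw),np.sin(yaw)]);o=(P[0]+P[1])/2-40*f
    print(np.linalg.norm(d),o,yaw,P,ledge_to_dock(o,yaw)); return o,yaw
o,yaw=edge((256,113),(403,184))
p=cur()[0][:2]-o;print(p@[np.cos(yaw),np.sin(yaw)],p@[-np.sin(yaw),np.cos(yaw)])
E
```

```text
134.50001981404677 [561.25460109  60.28193247] -0.5418023168480589 [array([630.20538081,  97.27319912]), array([560.84627359, -17.96381566])] (np.float64(-103.46439388407563), np.float64(14.950890141276517), np.float64(-0.4998023168480589))
-84.83739140007252 2.154806463066235
```

Request:
servo_tool(targets="0 -4 0 0.5 0 0 0;0 -4 0 0.5 0 0 0;0 -4 0 0.5 0 0 0;0 -4 0 0.5 0 0 0;0 -4 0 0.5 0 0 0;0 -4 -1.3 0.5 -0.002 0 -0.017;0 -4 -3.6 0.6 -0.007 0 -0.048;0 -4 -3.6 0.6 -0.007 0 -0.048")

```text
t: 5.7
position: [512.6, 82.1, 7.2]
ee_rot: [0.07, 0.212, 0.975, -0.016]
force: [-5.9, 0.9, -3.9]
opening: 0.998
```

Request:
servo_tool(targets="0 -4 -3.6 0.6 -0.007 0 -0.048;0 -4 -3.6 0.6 -0.007 0 -0.048;0 -4 -3.6 0.6 -0.007 0 -0.048;0 -4 -3.6 0.6 -0.007 0 -0.048")

```text
t: 6.03
position: [522.6, 62.8, 7.2]
ee_rot: [0.071, 0.116, 0.991, -0.009]
force: [-6.3, -0.1, -2.6]
opening: 1.0
```

```bash
python3 - <<'E'
from h import *
c=cap('top','top6.png');s=ctrl.get_state();print(s['force'],desc(*cur()))
print(box(c,(255,230,380,345)))
cv2.imwrite('pics/crop6.png',cv2.resize(c['color'][190:400,200:420,::-1],None,fx=2.8,fy=2.8,interpolation=2))
E
```

```text
[-4.3017107  -0.90966726 -1.48998011] (array([523.3,  62.2,   7.4]), 'yaw', -0.2304, 'th', 0.1434)
(array([586.2,  41.6]), -0.0343, np.float64(142.0))
```

View pics/crop6.png

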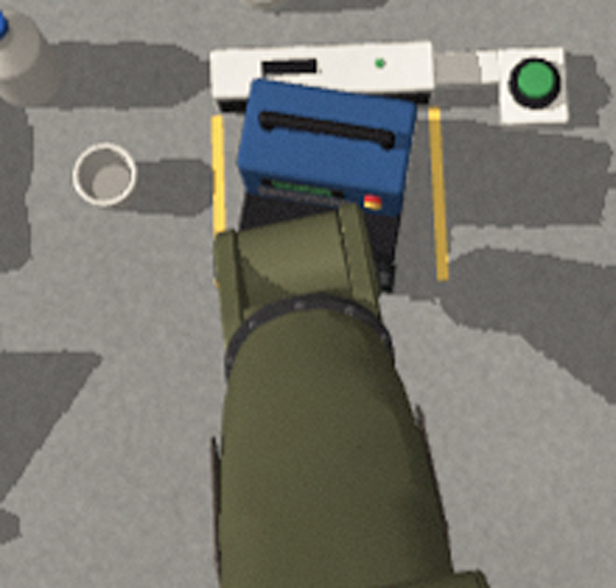

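```bash
python3 - <<'E'
from h import *
c=load('top6')
print(box(c,(255,200,380,345)))
for P in [((256,78),(417,102))]:
    P=[onz(c,200+x/2.8-.3,190+y/2.8-.3,165)[:2] for x,y in P]
    d=P[0]-P[1];yaw=np.arctan2(-d[0],d[1]);f=np.array([np.cos(yaw),np.sin(yaw)]);o=(P[0]+P[1])/2-40*f
    print(np.linalg.norm(d),o,yaw,P,ledge_to_dock(o,yaw))
p=cur()[0][:2]-o;print(p@f,p@[-f[1],f[0]])
E
```

```text
(array([605.3,  41.1]), -0.2426, np.float64(137.2))
134.496083348765 [605.13649233  39.13904173] -0.23663212870603004 [array([659.78676759,  95.13588561]), array([628.2568584, -35.6121976])] (np.float64(-58.73346041273864), np.float64(-4.330857681190341), np.float64(-0.19463212870603003))
-84.92685585541766 3.195241533383287
```

Request:
servo_tool(targets="0 -4 -3.6 0.6 -0.007 0 -0.048;0 -4 -3.6 0.6 -0.007 0 -0.048;0 -4 -3.6 0.6 -0.007 0 -0.048;0 -3.5 -3.4 0.6 -0.007 0 -0.045")

```text
t: 6.42
position: [536.0, 46.4, 7.4]
ee_rot: [0.071, 0.022, 0.997, -0.002]
force: [-7.5, 0.3, -0.8]
opening: 1.0
```

Request:
servo_tool(targets="0 -2 0 0.3 0 0 0;0 -1 0 0.2 0 0 0")

```text
t: 6.58
position: [537.4, 46.1, 7.1]
ee_rot: [0.069, 0.022, 0.997, -0.002]
force: [-30.3, -4.5, 19.2]
opening: 1.002
```

```bash
python3 - <<'E'
from h import *
c=cap('top','top7.png');s=ctrl.get_state();print(s['force'],desc(*cur()))
o,y,w=box(c,(255,200,380,345));print(o,y,w,ledge_to_dock(o,y))
cv2.imwrite('pics/crop7.png',cv2.resize(c['color'][190:340,240:410,::-1],None,fx=4,fy=4,interpolation=2))
E
```

```text
[-23.72914988  -4.29702196  14.74375308] (array([537.3,  46.1,   7.1]), 'yaw', -0.0449, 'th', 0.1382)
[622.6  41.7] -0.0859 136.3 (np.float64(-41.3928819245223), np.float64(-1.0389061471341139), -0.0439)
```

View pics/crop7.png

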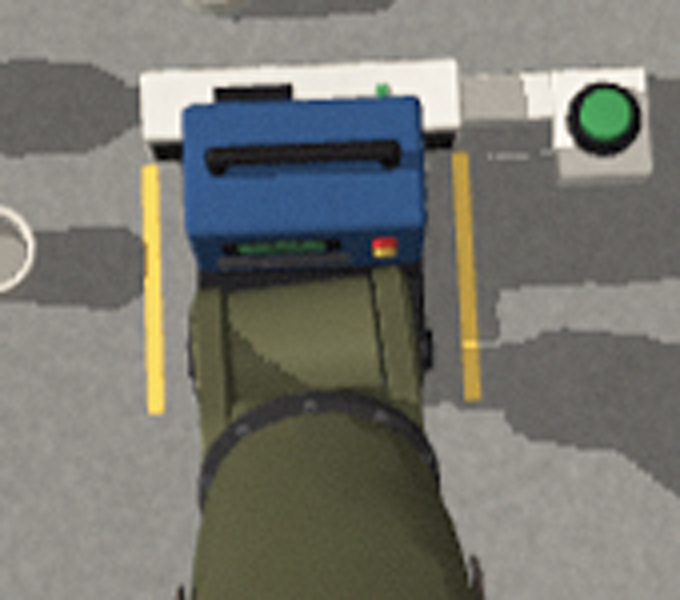

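Request:
servo_tool(targets="0 -0.7 0 0 0 0 -0.003;0 -0.5 0 0 0 0 0;0 0 0 0 0 0 0")

```text
t: 6.88
position: [537.4, 46.1, 7.1]
ee_rot: [0.068, 0.021, 0.997, -0.002]
force: [-32.7, -5.0, 19.8]
opening: 0.998
```

It's solidly against the stop at about 33 N, with no further motion. I'll back off along the pushing line, then lift.

Request:
servo_tool(targets="0 3 0 -0.6 0 0 0;0 8 0 -1.2 0 0 0;0 20 0 -3 0 0 0;0 30 0 -5 0 0 0;0 30 0 -20 0 0 0;0 10 0 -40 0 0 0;0 0 0 -40 0 0 0;0 0 0 -40 0 0 0")

```text
t: 7.55
position: [418.3, 51.6, 143.2]
ee_rot: [0.073, 0.021, 0.997, -0.002]
force: [0.7, 0.2, 0.6]
opening: 0.997
```

```bash
python3 - <<'E'
from h import *
c=cap('top','top8.png');s=ctrl.get_state();print(s['force'],desc(*cur()),s['joints'])
o,y,w=box(c,(255,200,380,345));print(o,y,w,ledge_to_dock(o,y))
cv2.imwrite('pics/crop8.png',cv2.resize(c['color'][190:340,240:410,::-1],None,fx=4,fy=4,interpolation=2))
c=cap('scene','scene8.png')
cv2.imwrite('pics/s8c.png',cv2.resize(c['color'][170:310,220:400,::-1],None,fx=4,fy=4,interpolation=2))
E
```

```text
[ 5.36819974 -0.09473235 10.09945289] (array([420.9,  51.9, 150.7]), 'yaw', -0.042, 'th', 0.1562) [ 0.04387814  0.03128969  2.04549896 -0.01688613  0.90927629 -1.47563102]
[622.6  41.7] -0.0859 136.3 (np.float64(-41.3928819245223), np.float64(-1.0389061471341139), -0.0439)
```

View pics/crop8.png

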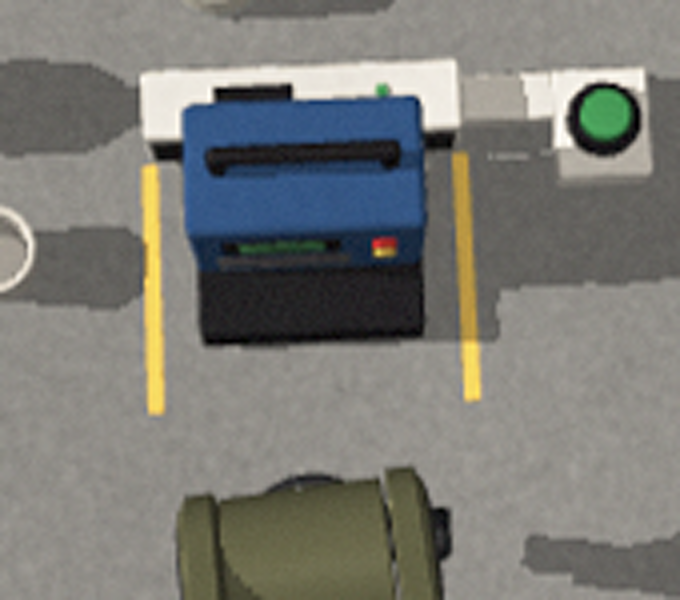

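View pics/s8c.png

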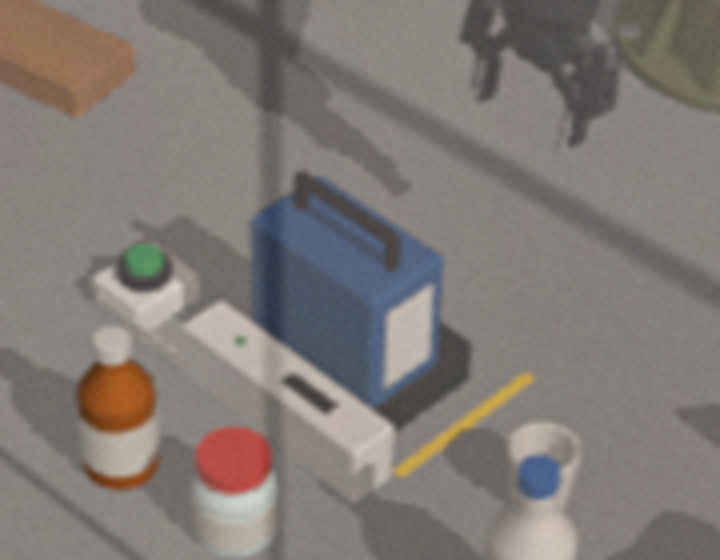

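```bash
python3 - <<'E'
from h import *
P=[]
for n,roi in(('top8',(375,200,410,240)),('scene8',(235,225,275,255))):
    c=load(n);hsv=cv2.cvtColor(np.ascontiguousarray(c['color']),cv2.COLOR_RGB2HSV)
    m=cv2.inRange(hsv,np.array((45,80,40)),np.array((90,255,255)));x0,y0,x1,y1=roi
    ys,xs=np.where(m[y0:y1,x0:x1]);u,v=xs.mean()+x0,ys.mean()+y0;print(n,len(xs),u,v,[onz(c,u,v,z).round(1) for z in(35,42)])
    d=ray(c,u,v);P.append((np.array(c['origin']),d/np.linalg.norm(d)))
(o1,d1),(o2,d2)=P
t=np.linalg.lstsq(np.stack([d1,-d2],1),o2-o1,rcond=None)[0]
print(o1+d1*t[0],o2+d2*t[1])
print(desc(*cur()))
rows([((440,-145,150,-.04,0),6),((665,-150,100,-.04,0),8)],g=1)
E
```

```text
top8 147 391.02721088435374 218.23809523809524 [array([ 669.2, -151.2,   35. ]), array([ 667.6, -150.3,   42. ])]
scene8 51 255.58823529411765 234.64705882352942 [array([ 655.4, -161.5,   35. ]), array([ 660.5, -155.6,   42. ])]
[ 665.85319171 -149.39451471   49.38971353] [ 665.84782837 -149.38733862   49.38755917]
(array([421.5,  51.8, 147.6]), 'yaw', -0.042, 'th', 0.1568)
1 -4.5 -32.6 0.3 0.0 0.026 0.0
1 -4.5 -32.6 0.2 0.0 0.026 0.0
1 -4.5 -32.6 0.1 0.0 0.026 0.0
1 -4.4 -32.6 -0.1 0.0 0.026 0.0
1 -4.4 -32.6 -0.2 0.0 0.026 0.0
1 -4.4 -32.6 -0.3 0.0 0.026 0.0
--
1 -28.1 0.5 6.2 0.0 0.0 0.0
1 -28.1 0.5 6.2 0.0 0.0 0.0
1 -28.1 0.5 6.2 0.0 0.0 0.0
1 -28.1 0.5 6.2 0.0 0.0 0.0
1 -28.1 0.5 6.2 0.0 0.0 0.0
1 -28.1 0.5 6.2 0.0 0.0 0.0
1 -28.1 0.5 6.2 0.0 0.0 0.0
1 -28.1 0.5 6.2 0.0 0.0 0.0
--
```

Request:
servo_tool(targets="1 -4 -32 0 0 0.026 0;1 -4 -33 0 0 0.026 0;1 -4 -33 0 0 0.026 0;1 -4 -33 0 0 0.026 0;1 -4 -33 0 0 0.026 0;1 -4 -33 0 0 0.026 0")

```text
t: 8.15
position: [435.2, -148.0, 143.8]
ee_rot: [-0.005, 0.021, 1.0, -0.0]
force: [0.8, 1.2, -0.7]
opening: 0.145
```

Request:
servo_tool(targets="1 -28 0 6 0 0 0;1 -28 0 6 0 0 0;1 -28 0 6 0 0 0;1 -28 0 6 0 0 0;1 -28 0 6 0 0 0;1 -28 0 6 0 0 0;1 -28 0 6 0 0 0;1 -28 0 6 0 0 0")

```text
t: 8.82
position: [659.8, -155.4, 92.8]
ee_rot: [-0.005, 0.021, 1.0, -0.0]
force: [0.4, -0.1, 0.2]
opening: 0.003
```

```bash
python3 - <<'E'
from h import *
print(desc(*cur()),ctrl.get_state()['opening'])
rows([((667,-150,60,-.04,0),3)],g=1)
cap('scene','scene9.png')
c=cap('wrist','wrist9.png')
E
```

```text
(array([ 659.8, -155.4,   92.8]), 'yaw', -0.0423, 'th', -0.01) 0.0032794836396385653
1 -2.4 1.9 10.9 0.0 -0.003 -0.001
1 -2.4 1.9 10.9 0.0 -0.003 -0.001
1 -2.3 1.9 10.9 0.0 -0.003 -0.001
--
```

View pics/wrist9.png

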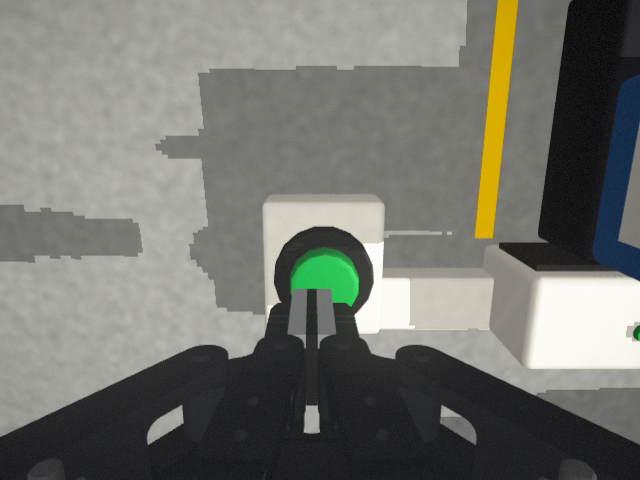

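The wrist view shows the green button at (325,280), slightly to the +y side of the closed fingertips (312,310). That agrees with the computed 5 mm correction.

Request:
servo_tool(targets="1 -2.4 1.9 10 0 -0.003 0;1 -2.4 1.8 10 0 -0.003 0;1 -2.3 1.8 10 0 -0.003 0;1 0 0 3 0 0 0;1 0 0 0 0 0 0")

```text
t: 9.33
position: [665.1, -150.3, 59.4]
ee_rot: [-0.001, 0.021, 1.0, -0.0]
force: [-1.2, 0.2, 0.0]
opening: -0.003
```

```bash
python3 - <<'E'
from h import *
print(desc(*cur()),ctrl.get_state()['force'])
c=cap('wrist','wrist10.png')
E
```

```text
(array([ 665.1, -150.3,   59.4]), 'yaw', -0.0417, 'th', -0.0025) [-1.17103765  0.23074027  0.03501239]
```

View pics/wrist10.png

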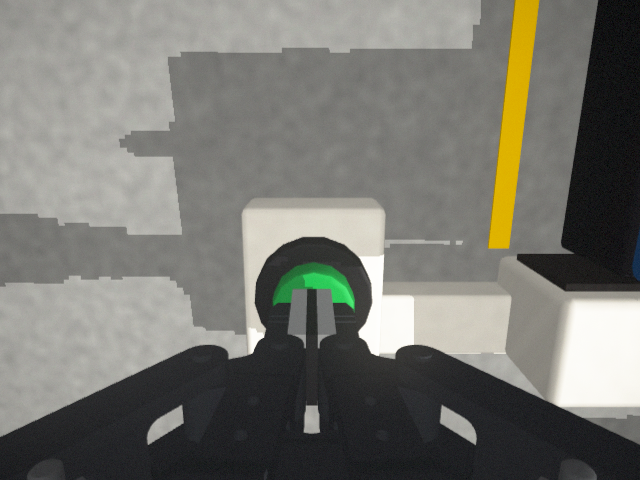

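Tips are centred over the button. Pressing down in steps while watching the force.

Request:
servo_tool(targets="1 0 0 4 0 0 0;1 0 0 4 0 0 0;1 0 0 2 0 0 0;1 0 0 2 0 0 0;1 0 0 0 0 0 0")

```text
t: 9.8
position: [665.9, -150.6, 48.6]
ee_rot: [-0.0, 0.021, 1.0, -0.001]
force: [-1.4, -0.8, 3.2]
opening: -0.002
```

Request:
servo_tool(targets="1 0 0 2 0 0 0;1 0 0 0 0 0 0")

```text
t: 9.97
position: [665.9, -150.6, 46.7]
ee_rot: [-0.0, 0.021, 1.0, -0.001]
force: [-1.2, 0.1, 4.1]
opening: 0.003
```

Request:
servo_tool(targets="1 0 0 2 0 0 0;1 0 0 0 0 0 0")

```text
t: 10.13
position: [666.1, -150.6, 46.0]
ee_rot: [-0.0, 0.021, 1.0, -0.001]
force: [-5.2, -0.1, 11.7]
opening: -0.001
```

Request:
servo_tool(targets="1 0 0 1 0 0 0;1 0 0 0 0 0 0;1 0 0 0 0 0 0")

```text
t: 10.38
position: [666.1, -150.7, 45.8]
ee_rot: [0.0, 0.021, 1.0, -0.001]
force: [-9.5, 1.1, 19.4]
opening: 0.003
```

```bash
python3 - <<'E'
from h import *
print(desc(*cur()),ctrl.get_state()['force'])
c=cap('wrist','wrist11.png');c=cap('scene','scene11.png')
cv2.imwrite('pics/s11c.png',cv2.resize(c['color'][170:310,220:400,::-1],None,fx=4,fy=4,interpolation=2))
E
```

```text
(array([ 666.1, -150.7,   45.8]), 'yaw', -0.0416, 'th', 0.0003) [-9.45473252  1.0773511  19.37463872]
```

View pics/wrist11.png

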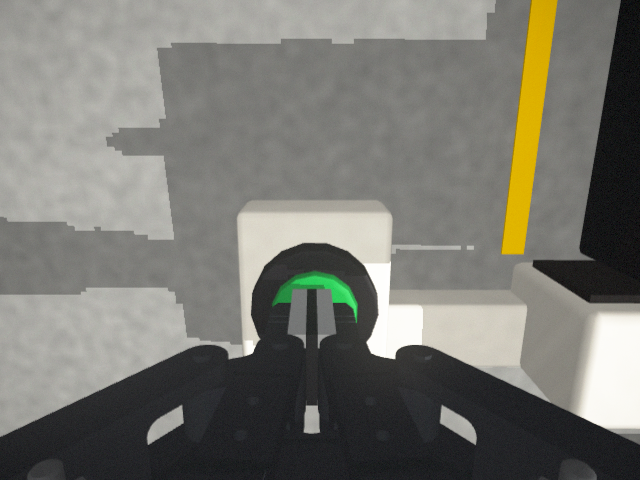

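View pics/s11c.png

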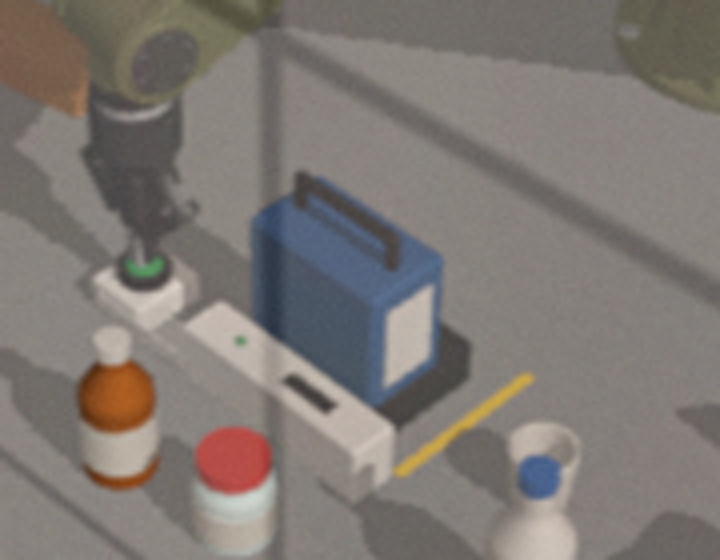

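The button is bottomed out: force 19 N, stopped at z = 45.8, and it looks sunk into its collar. Releasing and moving clear.

Request:
servo_tool(targets="1 0 0 -3 0 0 0;1 0 0 -6 0 0 0;1 0 0 -12 0 0 0;1 0 0 -25 0 0 0;1 0 0 -35 0 0 0;1 10 0 -35 0 0 0;1 30 0 -10 0 0 0;1 30 0 0 0 0 0")

```text
t: 11.15
position: [596.4, -147.5, 173.5]
ee_rot: [0.002, 0.021, 1.0, -0.001]
force: [0.4, -0.1, 0.4]
opening: 0.003
```

Request:
servo_tool(targets="1 30 0 0 0 0 0;1 30 0 0 0 0 0;1 30 0 0 0 0 0;1 30 0 0 0 0 0;1 20 0 0 0 0 0;1 10 0 0 0 0 0;1 0 0 0 0 0 0;1 0 0 0 0 0 0")

```text
t: 11.82
position: [446.4, -141.3, 170.6]
ee_rot: [0.0, 0.021, 1.0, -0.001]
force: [-0.7, 0.1, 0.4]
opening: -0.004
```

```bash
python3 - <<'E'
from h import *
s=ctrl.get_state();print(desc(*cur()),s['force'],s['t'])
c=cap('top','top12.png')
a=load('top8')['color'].astype(int);b=c['color'].astype(int)
print('box', box(c,(255,200,380,345)))
# bottom edge of ledge
cv2.imwrite('pics/crop12.png',np.hstack([cv2.resize(c['color'][160:340,180:410,::-1],None,fx=3.4,fy=3.3,interpolation=2)]))
c2=cap('scene','scene12.png');cv2.imwrite('pics/s12c.png',cv2.resize(c2['color'][170:310,220:400,::-1],None,fx=4,fy=4,interpolation=2))
h=cv2.cvtColor(np.ascontiguousarray(c2['color']),cv2.COLOR_RGB2HSV)
ys,xs=np.where(cv2.inRange(h,np.array((45,80,40)),np.array((90,255,255)))[225:255,235:275]);print('green',len(xs),xs.mean()+235,ys.mean()+225)
E
```

```text
(array([ 446.4, -141.3,  170.6]), 'yaw', -0.0419, 'th', 0.0003) [-0.68714759  0.14748019  0.416791  ] 11.8167
box (array([622.6,  41.7]), -0.0859, np.float64(136.3))
green 50 255.57999999999998 234.7
```

View pics/crop12.png

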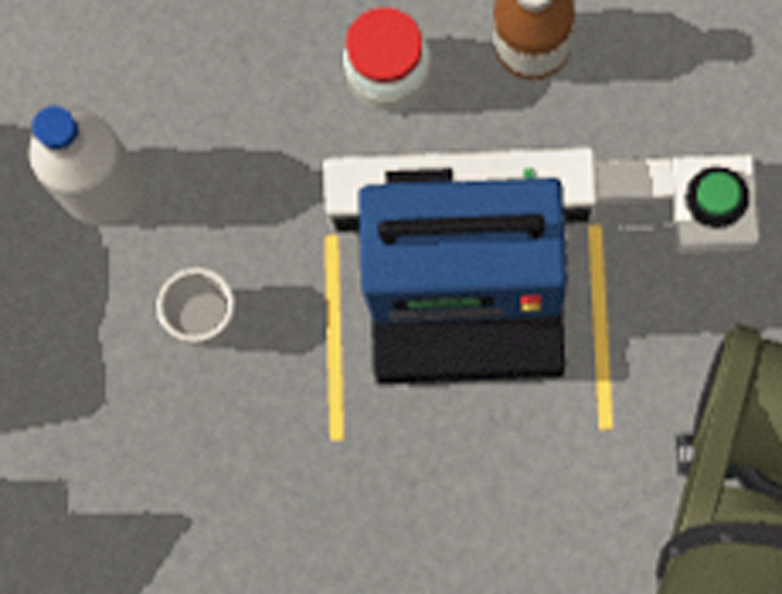

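View pics/s12c.png

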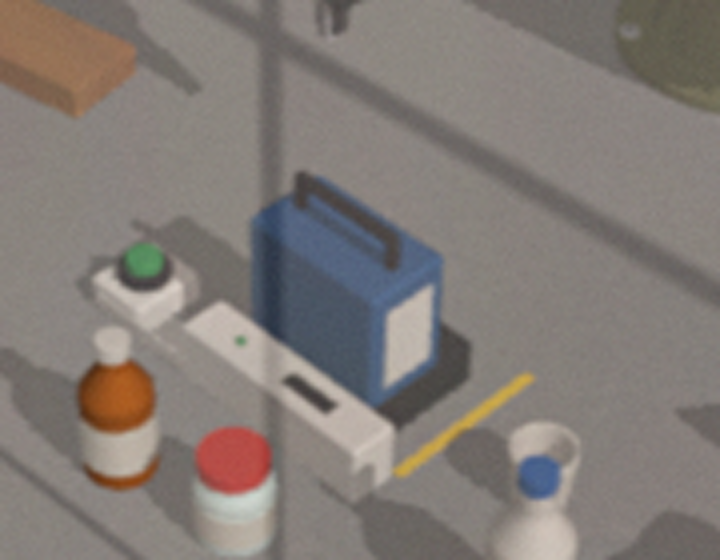

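The final pictures show the box against the stop between the lines at image columns 330–605, with both lines fully visible. The button is back up: its green centroid is (255.6,234.7), the same as before the press. Neighbouring items are in place.

```bash
python3 -c "
from workcell import ctrl
print(ctrl.job_done())"
```

```text
the job is handed in; nothing more can be done
None
```

The battery box is docked and the button was pressed. I handed the job in with the clock at about 12 s of the 51 s allowed.

**Box:** I pushed it low on the ledge with both open fingers, along an S-shaped path that took out the sideways shift and the turn. It stopped solid against the rubber stop, taking about 33 N with no further movement. In the last top view it sits about 41 mm before the stop (home is 40) and about 1 mm off centre, between the yellow lines.

**Button:** I pressed it straight down with closed fingers until it bottomed at about 19 N. It then sprang back to the same image position as before the press. The arm then moved about 220 mm back and touched nothing.

**Other items:** I moved no other item, and those in view in the last pictures looked in place.

**One check disagreed:** my automatic fit of the box's back edge gave about 0.04 rad of turn relative to the dock. Pixel steps limit that fit to about that size. Reading the ledge and stop edges by hand put them parallel within about 0.01 rad, so I treated the box as flush.

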